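Secure a square-bored handle with a circlip

TASK

Fit the two-armed handle onto the square shaft of the drive unit, fully home on the housing, and let go of it. Then take the circlip pliers out of their stand by their grips, squeeze them so that the circlip on their tips is spread fully open, pass it over the round end of the shaft and stop level with the middle of the groove. Finish while holding it there: still, flat, spread open around the shaft, clear of the handle and not pressed against the shaft; leave everything else on the bench alone.

Things in the scene. Friction and masses are not known exactly. Their poses are not given: they have to be found in the camera images.
- stub: drive unit fixed on the bench. Origin on the bench under the upright shaft axis (z). Round grey housing, 76 mm across, flat top at z = 60 mm. From there a bare square shaft 30 mm wide, sides along its own x and y, to z = 82 mm, tapering to 25 mm at 86 mm; above it a round end of 28 mm diameter to z = 112 mm, with a groove at z = 91 to 101 mm (23 mm diameter)
- seat (a point): point on the shaft axis at the housing's flat top (z = 60 mm of the drive unit), where the handle's underside comes to rest
- groove (a point): point on the shaft axis at mid height of the groove (z = 96 mm of the drive unit)
- handle: loose steel handle, 0.3 kg, lying flat. Origin: centre of the hub's underside. Hub 46 x 46 x 28 mm high with a square upright through bore 32 mm wide, sides along its own x and y, so it fits the shaft in any of four quarter turns. Along +x and -x a 12 mm thick arm, 14 mm above the underside, with a black ball; 138 mm over all. Grip the hub's bare faces at y = +-23 mm
- stand: fixed steel stand of the pliers on the bench, a tray 62 x 64 x 16 mm (floor 4 mm thick) with a back plate 48 mm high at its +x side; origin on the bench
- pliers: circlip pliers, 0.17 kg, upright in the stand, with the circlip ring level on their tips (it stays on them). Origin: ring centre, underside; z up. Ring 4 mm thick, gap and lugs to +x; inside width 32 mm spread (41 outside), about 26 mm relaxed, when it cannot pass the shaft end. The pliers stand parallel to y at x = +21 mm, pivot at z = 60 mm, top at 155 mm
- clip_left (a joint): opening angle of the circlip's left half (+y side): 0 relaxed, 0.163 rad fully spread at the stop
- clip_right (a joint): opening angle of the circlip's right half (-y side), same values
- spanner: bystander: bare open-ended spanner lying flat, 164 mm long, 6 mm high; origin at the middle of its underside
- can: bystander: small can with a handle, 61 x 55 x 98 mm; origin at the middle of its underside
- block: bystander: stone offcut, 47 x 56 x 36 mm; origin at the middle of its underside
- clip_middle (a point): centre of the circlip ring at half its thickness (2 mm above the pliers' origin)
- pliers_grip (a point): point midway between the pliers' two black upright grips (x = 21, z = 128 mm of the pliers). The grips stand on either side in y, 14 mm deep in x, z = 94 to 155 mm, 57 mm over the outside relaxed, 42 mm squeezed to the stop. Squeezing them along y opens the ring; a spring resists with 5 to 15 N a side; the stop protects the ring

How it is judged (in metres and radians):
On the way, in this order (a step that is already met when the one before it is completed fails the run):
1. the handle sits fully home on the square shaft and is let go (z of handle in the frame of seat between -0.003 and 0.003 m and horizontal distance between handle and seat below 0.004 m and angle between handle's own z axis and vertical below 0.05 rad and contact force between the fingers and handle below 0.3 N), for 0.2 s.
2. the pliers are lifted out of their stand (z of pliers in the frame of stand above 0.04 m and contact force between pliers and stand below 0.1 N and contact force between the fingers and pliers above 3 N), for 0.1 s.
At the end, for the whole second after the job is handed in: Handle on the housing (3 mm height, 4 mm sideways) and untouched; gripper squeezes the pliers (over 8 N), both clip halves open over 0.135 rad, ring within 4 mm of the axis and 3 mm of mid groove, tilt under 0.1 rad, still, not touching the handle, under 3 N on the shaft (z of handle in the frame of seat between -0.003 and 0.003 m and horizontal distance between handle and seat below 0.004 m and angle between handle's own z axis and vertical below 0.05 rad and horizontal distance between clip_middle and groove below 0.004 m and z of clip_middle in the frame of groove between -0.003 and 0.003 m and angle between pliers's own z axis and vertical below 0.1 rad and value of joint each of clip_left, clip_right above 0.135 rad and contact force between the fingers and pliers above 8 N and contact force between each of pliers, the arm and handle below 0.3 N and contact force between pliers and stub below 3 N and linear speed of pliers below 0.02 m/s); the arm keeps its last pose, push and grip.
It fails at once if the spanner is disturbed (moved more than 20 mm) (distance of spanner from where it was at the start of the episode above 0.02 m).
It fails at once if the can is disturbed (moved more than 20 mm) (distance of can from where it was at the start of the episode above 0.02 m).
It fails at once if the stone offcut is disturbed (moved more than 20 mm) (distance of block from where it was at the start of the episode above 0.02 m).
It also fails if it takes over 61 s, if anything falls off the work surface, if the arm or the gripper's body presses on something with over 40 N, if the wrist force passes 120 N, or if a joint passes its speed limit or range.

ROBOT

A 7-joint arm with a two-finger parallel gripper is mounted at the origin on the work surface; the furniture and walls round the work are solid. World frame = base frame: x ahead of the robot, y to its left, z up, the work surface at z = 0. Lengths are in mm, angles in rad, forces in N, time in s.
With the tool pointing down it reaches from about 375 to 925 mm from the base axis. Payload 3.1 kg.
Tool frame: the origin (TCP) lies at the very end of the fingers, on their centre line; the grasp point (between the pads) lies 19 mm behind it (ctrl.grip_point_offset is the distance from the TCP to the grasp point, in mm); z points along the fingers, y is the line along which they close (so a half turn about z gives the same grasp; the last joint's range is limited). The gripper opens to 85 mm and grips with 20 to 120 N. Pads are 22 mm wide; open, the fingers measure 114 mm over their backs; the gripper's body (76 mm by 85 mm) begins 54 mm behind the grasp point. The pads swing forward as they close: fully open they stand 13 mm farther back than shut.
Start: joints at [-1.306, 0.383, 0.044, 1.598, -0.018, 1.161, -0.05], TCP at [230.659, 607.7, 231.269] pointing down, gripper open.
Joint ranges: [-2.61, 2.61], [-0.41, 2.15], [-1.48, 1.57], [0, 2.5], [-1.57, 4.71], [0.05, 1.97], [-2.85, 2.85]. Speed limits (rad/s): [2.79, 2.79, 3.14, 3.14, 3.14, 3.14, 3.14].

INTERFACE

Orientations are given as a unit quaternion [x, y, z, w].
In Python, from bench import telemetry, vision, job, ctrl gives the robot as it stands. The module is installed in compiled form; this text tells all that it offers.
- The arm moves only by the tool drive_tool, never from a script. Its arguments are lists of equal length, an entry for each row: "dp": the shift along the tool's x, y, z in m, a list of three; "twist": the turn about the tool's z in units of 10 degrees (1.0 is 10 degrees); "hand": the closure, from -1 (fully open) to 1 (shut). In form: {"dp": [[x, y, z], ...], "twist": [twist, ...], "hand": [hand, ...]}. A call has 1 to 12 rows; each row is the pose to reach, as a shift and turn from the pose commanded when the call began, along the tool's axes at that moment; what a row does not reach only later rows make up. A row lasts 1/8 s, in which the tool goes at most 62.5 mm and 10.7 degrees, less where a joint would pass 70% of its speed; a pose out of reach is approached as far as the arm can. A call with a gripper value outside its range is refused whole. The fingers move at their own pace and stop on an object; the grip force is fixed at half the most. Time passes only in rows, so rows that repeat a pose let the fingers close. It gives the time, the measured TCP pose, the force, the opening and the grip force at its end, in the units of the state.
- telemetry.get_state(): the state, without advancing time (a new reading comes with each control period).
- vision.capture(name): name is "side" or "top" or "wrist"; returns a dict with "frame" (420x560x3 uint8, blue, green, red), "range_z" (420x560 float32, mm along the optical axis (not along the pixel's ray), 0 where there is no reading), "camera_matrix" (3x3 intrinsics, pixels), "R" (3x3) and "t" (3): a world point X has camera coordinates R X + t. Camera axes: x right, y down, z forward; pixel columns grow to the right and rows downward; lengths in mm; the calibration is good to about 2 mm. The wrist camera is an equidistant fisheye: a pixel r from the principal point sees the ray r / f radians off the axis. A picture is of the moment at which its call begins.
- job.hand_in(): hands the job in; it is judged then, once.
The state is a dict: "clock": time; "joint_pos": joint angles; "joint_vel": joint speeds; "joint_efforts": joint torques, N m; "tcp_pos": TCP position; "tool_rot": TCP orientation; "contact_force": force on the tool from outside, world axes, zero at the start; "torque": the same for the moment, N m; "opening": finger opening in mm; "grasp_force": force on a finger pad.
Only numpy, scipy, OpenCV 4.12 (cv2) and the standard library are available. Lean on these libraries where they do the work, as an engineer would, in place of code of your own. Each camera call takes 0.05 s, during which the arm holds its last target. There are 200 camera calls.

## Working session

There is one attempt and no reset: what is moved stays moved. The work goes in short steps, Python scripts to look and compute and a tool call to move; the robot and the scene stay as the last step left them, time stands still between calls to the robot, and variables do not carry over. Pictures are saved under pics/ and viewed, at most 13 in all, crops included, and the job is handed in when it is done.

Besides the shell and the picture viewer there is one more tool, called as name(argument=value, ...), one argument or row to a line, values as JSON. drive_tool: Moves the arm, as the interface text tells. Its arguments: {"type":"object","properties":{"dp":{"type":"array"},"twist":{"type":"array"},"hand":{"type":"array"}},"required":["dp","twist","hand"]}

```bash
mkdir -p pics
cat > h.py <<'E'
import numpy as np, cv2
from bench import telemetry, vision, job, ctrl
def cloud(c):
    z=c["range_z"].astype(float);K=c["camera_matrix"];v,u=np.mgrid[:z.shape[0],:z.shape[1]]
    P=np.stack([(u-K[0,2])/K[0,0]*z,(v-K[1,2])/K[1,1]*z,z],-1)
    return (P-c["t"])@c["R"]   # R^T (P-t)
E
python3 - <<'E'
from h import *
s=telemetry.get_state();print({k:np.round(v,3) for k,v in s.items()}, ctrl.grip_point_offset)
ims=[]
for n in("top","side"):
    c=vision.capture(n);np.savez(n+"0.npz",**c);cv2.imwrite(f"pics/{n}0.png",c["frame"])
    print(n,c["camera_matrix"].round(1).tolist(),c["R"].round(3).tolist(),c["t"])
E
```

```text
{'clock': np.float64(0.0), 'joint_pos': array([-1.306,  0.384,  0.044,  1.6  , -0.018,  1.161, -0.05 ]), 'joint_vel': array([-0.001,  0.001, -0.   , -0.001,  0.   ,  0.001, -0.   ]), 'joint_efforts': array([-0.0000e+00, -4.3346e+01,  1.0240e+00, -2.4951e+01,  1.1000e-02,
        1.1000e-02, -0.0000e+00]), 'tcp_pos': array([230.313, 606.821, 229.876]), 'tool_rot': array([ 0.18 ,  0.984, -0.001, -0.   ]), 'contact_force': array([ 0.35 , -0.471, -0.182]), 'torque': array([-0.01 ,  0.024,  0.057]), 'grasp_force': np.float64(0.0), 'opening': np.float64(85.323)} 18.700000000000003
top [[542.2, 0.0, 276.5], [0.0, 542.2, 209.3], [0.0, 0.0, 1.0]] [[-0.092, -0.996, -0.001], [-0.973, 0.091, -0.213], [0.212, -0.018, -0.977]] [ 98.90447639 440.27870204 968.09855521]
side [[512.2, 0.0, 265.9], [0.0, 512.2, 206.5], [0.0, 0.0, 1.0]] [[0.872, -0.489, 0.013], [-0.387, -0.705, -0.594], [0.299, 0.513, -0.804]] [-338.82492005  283.75974205  973.59185204]
```

View pics/top0.png

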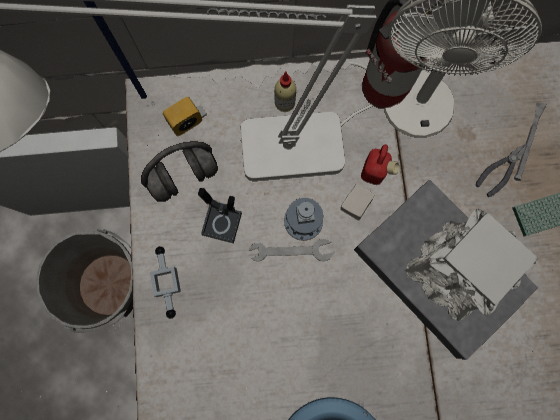

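View pics/side0.png

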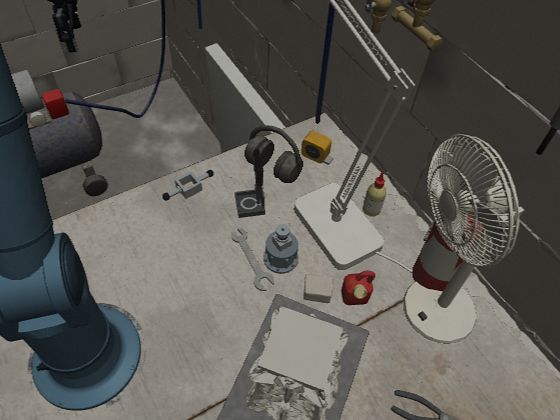

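The top view shows the handle at about (165,282), pliers and stand at (220,220), the stub at (304,217), and the spanner at (290,250). The block is at (357,201) and the can at (378,165). The headphones sit just behind the pliers.

Run:
```python
from h import *
T=dict(np.load("top0.npz"));S=dict(np.load("side0.npz"))
PT=cloud(T);PS=cloud(S)
def sel(P,u0,u1,v0,v1,z0,z1):
    Q=P[v0:v1,u0:u1].reshape(-1,3);return Q[(Q[:,2]>z0)&(Q[:,2]<z1)]
def rect(n,Q):
    r=cv2.minAreaRect(Q[:,:2].astype(np.float32));print(n,len(Q),"med",np.median(Q,0).round(1),"rect",np.round(r[0],1),np.round(r[1],1),round(r[2],1))
rect("bench",sel(PT,200,240,300,340,-20,20))
for nm,P,b in(("T",PT,(140,190,240,325)),("S",PS,(155,222,160,208))):
    rect(nm+" hub top",sel(P,*b,23,34)); rect(nm+" all",sel(P,*b,9,40))
for nm,P,b in(("T",PT,(275,335,190,245)),("S",PS,(255,305,215,280))):
    rect(nm+" shaft top",sel(P,*b,107,118)); 
    for z in(45,60,75,):pass
    rect(nm+" housing top",sel(P,*b,56,64)); rect(nm+" shaft mid",sel(P,*b,66,80))
for nm,P,b in(("T",PT,(185,250,180,245)),("S",PS,(225,275,125,220))):
    rect(nm+" grips",sel(P,*b,100,160));rect(nm+" griptop",sel(P,*b,148,160));rect(nm+" stand tray rim",sel(P,*b,12,20))
    for zz in range(0,170,10): print(zz,len(sel(P,*b,zz,zz+10)),end=' ')
    print()
t=cv2.resize(T["frame"][175:330,140:340],None,fx=4,fy=4,interpolation=cv2.INTER_CUBIC)[:600]
cv2.imwrite("pics/c1.png",t)
```

```text
bench 1590 med [256.8 183.1  -1.1] rect [257.1 183.3] [75.  72.2] 84.8
T hub top 335 med [336.  279.3  26.7] rect [335.4 278.9] [126.3  46.5] 6.5
T all 766 med [334.5 278.5  21.5] rect [335.2 278.8] [136.6  46.5] 6.6
S hub top 217 med [334.2 281.6  27.3] rect [333.2 280. ] [124.2  49.4] 6.7
S all 566 med [332.4 277.8  20.8] rect [333.4 280. ] [135.6  49.6] 5.5
T shaft top 193 med [428.6   7.9 111. ] rect [429.1   7.4] [26.2 26.8] 12.1
T housing top 651 med [423.8   9.9  59.1] rect [429.    7.4] [64.9 66.7] 84.1
T shaft mid 36 med [415.1  12.4  72.3] rect [432.8   8.1] [37.3 31.4] 3.8
S shaft top 143 med [428.1   8.2 111.4] rect [428.4   8.7] [27.5 26.8] 13.6
S housing top 429 med [417.4  -3.3  59.7] rect [426.5   6.2] [65.3 66.6] 57.3
S shaft mid 76 med [418.   -4.7  72.9] rect [428.5   7.7] [32.3 29.9] 3.0
T grips 216 med [459.6 176.1 145.1] rect [456.6 159.1] [61.3 14.3] 69.3
T griptop 103 med [460.2 177.5 155. ] rect [456.9 159. ] [61.3 13.7] 69.3
T stand tray rim 211 med [428.9 168.1  14.5] rect [438.5 166.3] [64.  61.6] 70.3
0 1490 10 237 20 11 30 16 40 10 50 2 60 32 70 46 80 39 90 27 100 20 110 25 120 24 130 24 140 25 150 98 160 1 
S grips 360 med [460.8 179.3 124. ] rect [495.6 205.4] [182.7  42.5] 58.4
S griptop 73 med [452.1 141.3 155.3] rect [455.  158.8] [62.8 13. ] 68.2
S stand tray rim 203 med [441.7 183.1  15.6] rect [473.3 218.6] [201.2  75.5] 54.3
0 1579 10 253 20 62 30 62 40 91 50 104 60 190 70 138 80 25 90 35 100 56 110 100 120 49 130 44 140 48 150 63 160 2
```

View pics/c1.png

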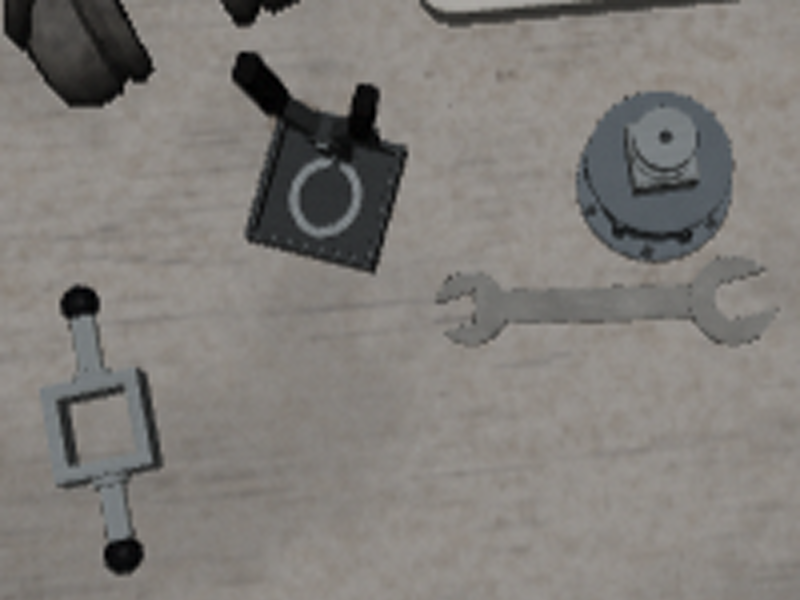

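```bash
cat >> h.py <<'E'
from scipy.optimize import least_squares
from scipy.spatial.transform import Rotation as Ro
def go(target,yang):
    "target TCP world mm, yang = world angle (deg) of tool y -> dp (m), twist, all from measured pose"
    s=telemetry.get_state();R=Ro.from_quat(s["tool_rot"]).as_matrix()
    dp=R.T@(np.array(target)-s["tcp_pos"])/1000
    a=np.degrees(np.arctan2(R[1,1],R[0,1]));d=(yang-a+90)%180-90
    print("tcp",s["tcp_pos"].round(1),"yang",round(a,2),"dp",dp.round(4),"twist",round(-d/10,3),"q7",s["joint_pos"][6].round(2),"F",s["contact_force"].round(1),"grip",s["grasp_force"].round(1),s["opening"].round(1),"t",round(float(s["clock"]),2))
E
python3 - <<'E'
from h import *
T=dict(np.load("top0.npz"));S=dict(np.load("side0.npz"))
PT=cloud(T).reshape(-1,3);PS=cloud(S).reshape(-1,3)
for n,P in(("T",PT),("S",PS)):
    Q=P[(np.hypot(P[:,0]-428.7,P[:,1]-7.8)<28)&(P[:,2]>63)&(P[:,2]<81)]
    def f(p):
        c,s=np.cos(p[2]),np.sin(p[2]);d=Q[:,:2]-p[:2]
        return np.maximum(abs(d@[c,s]),abs(d@[-s,c]))-15
    for y0 in(0,.1,-.1):
        r=least_squares(f,[428.7,7.8,y0],loss="soft_l1",f_scale=.7);print(n,len(Q),r.x[:2].round(2),np.degrees(r.x[2]).round(2),r.cost.round(2))
    Q=P[(np.hypot(P[:,0]-428.7,P[:,1]-7.8)<18)&(P[:,2]>108)&(P[:,2]<116)];print("disc",Q[:,:2].mean(0),(Q[:,:2].max(0)+Q[:,:2].min(0))/2)
# coarse height map x 250..700, y -200..450
for n,P in(("T",PT),("S",PS)):
    print(n)
    for x in range(700,250,-40):
        row=[]
        for y in range(400,-200,-40):
            m=(abs(P[:,0]-x)<20)&(abs(P[:,1]-y)<20)&(P[:,2]>-30)
            row.append(int(P[m,2].max()) if m.any() else -1)
        print(x,row)
E
```

```text
T 48 [429.86   7.38] 2.17 10.27
T 48 [429.86   7.38] 2.17 10.27
T 48 [429.86   7.38] 2.17 10.27
disc [429.24251514   7.73388485] [429.46004106   7.97735191]
S 97 [428.52   9.38] 2.58 28.65
S 97 [428.52   9.38] 2.58 28.65
S 97 [428.52   9.38] 2.58 28.65
disc [427.9102544    8.30350477] [428.39747161   8.39698092]
T
700 [-1, 2, 357, 356, 55, 56, 4, 4, 4, 134, 132, 3, 4, 166, 290]
660 [-1, 2, 6, 48, 64, 60, 4, 3, 28, 138, 136, 29, 4, 380, 373]
620 [-1, 4, 3, 4, 60, 55, 4, 33, 34, 33, 33, 33, 33, 416, 438]
580 [-1, 470, 543, 535, 544, 541, 533, 523, 513, 503, 493, 482, 474, 3, 432]
540 [-1, 483, 461, 120, 125, 114, 72, 33, 34, 34, 34, 34, 33, 92, 99]
500 [-1, 482, 464, 95, 71, 41, 5, 27, 31, 32, 31, 32, 37, 90, 96]
460 [-1, 473, 3, 5, 3, 160, 156, 159, 4, 83, 113, 61, 36, 38, 5]
420 [-1, 3, 3, 19, 4, 18, 18, 18, 5, 111, 116, 62, 35, 58, 59]
380 [-1, 3, 5, 27, 22, 3, 9, 10, 9, 58, 62, 9, 60, 62, 60]
340 [-1, 2, 31, 30, 31, 3, 4, 4, 5, 4, 9, 10, 58, 61, 199]
300 [-1, 3, 4, 29, 28, 4, 5, 4, 4, 5, 4, 4, 4, 57, 220]
260 [-1, 2, 4, 24, 3, 4, 4, 3, 4, 4, 4, 5, 4, 4, 60]
S
700 [-1, 2, 360, 368, 4, 423, 4, 475, 478, 134, 119, 6, 4, 4, -1]
660 [-1, 4, 5, 4, 62, 61, 4, 3, 26, 137, 135, 27, 5, 155, 217]
620 [-1, 3, 3, 4, 60, 59, 7, 32, 35, 33, 34, 34, 33, 416, 446]
580 [-1, 2, 5, 21, 123, 120, 493, 514, 513, 503, 493, 483, 475, 5, 434]
540 [-1, 0, -1, 121, 124, 116, 74, 32, 34, 34, 34, 34, 33, 95, 100]
500 [-1, 5, 76, 97, 74, 45, 5, 28, 35, 33, 34, 34, 37, 92, 96]
460 [-1, 3, 6, 5, 4, 160, 157, 160, 5, 60, 113, 59, 39, 39, 4]
420 [-1, 2, 3, 20, 6, 19, 19, 155, 4, 112, 115, 61, 36, 54, 60]
380 [-1, 3, 5, 25, 6, 4, 14, 9, 9, 61, 63, 8, 58, 60, 60]
340 [-1, 5, 30, 31, 32, 5, 5, 7, 5, 6, 8, 9, 60, 61, -1]
300 [-1, 3, 28, 32, 28, 4, 5, 5, 5, 5, 5, 6, 5, 59, 223]
260 [-1, 2, 6, 25, 5, 4, 6, 4, 5, 4, 5, 4, 5, 4, 59]
```

```bash
python3 -c "
from h import *
go([334.5,279.3,150],96.5)"
```

```text
Traceback (most recent call last):
  File "h.py", line 14, in go
    print("tcp",s["tcp_pos"].round(1),"yang",round(a,2),"dp",dp.round(4),"twist",round(-d/10,3),"q7",s["joint_pos"][6].round(2),"F",s["contact_force"].round(1),"grip",s["grasp_force"].round(1),s["opening"].round(1),"t",round(float(s["clock"]),2))
                                                                                                                                                                       ^^^^^^^^^^^^^^^^^^^^^^
AttributeError: 'float' object has no attribute 'round'
```

```bash
sed -i 's/s\["grasp_force"\].round(1),s\["opening"\].round(1)/round(float(s["grasp_force"]),1),round(float(s["opening"]),1)/; s/s\["joint_pos"\]\[6\].round(2)/np.round(s["joint_pos"],2)/' h.py; python3 -c "
from h import *
go([334.5,279.3,150],96.5)"
```

```text
tcp [230.4 606.9 230. ] yang 69.22 dp [-0.2136 -0.2691  0.0807] twist -2.728 q7 [-1.31  0.38  0.04  1.6  -0.02  1.16 -0.05] F [0.4 0.2 0.2] grip 0.0 85.2 t 0.1
```

drive_tool(
  dp=[
    [-0.035,-0.044,0.013],
    [-0.07,-0.088,0.026],
    [-0.105,-0.132,0.04],
    [-0.14,-0.176,0.053],
    [-0.175,-0.22,0.066],
    [-0.2136,-0.2691,0.0807],
    [-0.2136,-0.2691,0.0807],
    [-0.2136,-0.2691,0.0807],
    [-0.2136,-0.2691,0.0807],
  ],
  twist=[-0.5,-1.0,-1.5,-2.0,-2.5,-2.728,-2.728,-2.728,-2.728],
  hand=[-1,-1,-1,-1,-1,-1,-1,-1,-1],
)

```text
clock: 1.23
tcp_pos: [334.7, 282.2, 151.0]
tool_rot: [-0.058, 0.998, 0.001, 0.0]
contact_force: [-0.2, 0.2, 0.5]
opening: 85.2
grasp_force: 0.0
```

Run:
```python
from h import *
c=vision.capture("wrist");np.savez("w1.npz",**c);cv2.imwrite("pics/w1.png",c["frame"])
print(c["camera_matrix"].round(1).tolist(),c["R"].round(3).tolist(),c["t"].round(1), "cam",(-c["R"].T@c["t"]).round(1))
go([334.5,279.3,4],96.5)
```

```text
[[325.2, 0.0, 279.6], [0.0, 325.2, 210.9], [0.0, 0.0, 1.0]] [[-0.115, 0.993, 0.001], [0.948, 0.11, 0.3], [0.298, 0.036, -0.954]] [-242.1 -363.   193.1] cam [258.4 273.5 293.5]
tcp [334.6 282.2 151. ] yang 96.66 dp [ 0.0006 -0.003   0.147 ] twist 0.016 q7 [-0.93  0.08  0.14  2.17 -0.01  0.9   0.91] F [ 0.9 -1.   0.3] grip 0.0 85.3 t 1.27
```

View pics/w1.png

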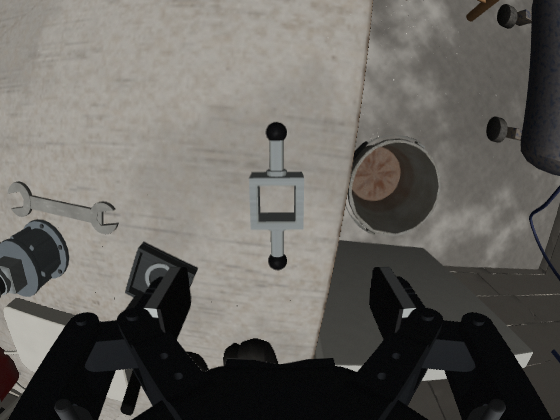

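The wrist view shows the hub centred at about (276,200), with the balls at (276,131) and (278,261). It is well aligned with the tool.

```bash
cat >> h.py <<'E'
def wray(c,px,z):
    K=c["camera_matrix"];o=-c["R"].T@c["t"];out=[]
    for u,v in px:
        a,b=u-K[0,2],v-K[1,2];r=np.hypot(a,b);th=r/K[0,0]
        d=c["R"].T@np.array([np.sin(th)*a/r,np.sin(th)*b/r,np.cos(th)]);out.append(o+d*(z-o[2])/d[2])
    return np.array(out)
E
python3 - <<'E'
from h import *
c=dict(np.load("w1.npz"))
b=wray(c,[(276,131),(278,261)],19);print(b.round(1),b.mean(0),np.degrees(np.arctan2(*(b[1]-b[0])[1::-1])))
h=wray(c,[(249.5,171.5),(303,171.5),(302.5,229.5),(250,229)],28);print(h.round(1),h.mean(0).round(1))
g=c["frame"].copy();cv2.imwrite("pics/w1c.png",cv2.resize(g[110:280,200:350],None,fx=3.5,fy=3.5,interpolation=cv2.INTER_CUBIC))
E
```

```text
[[274.9 272.7  19. ]
 [393.3 287.9  19. ]] [334.14119636 280.29703519  19.        ] 7.357778824630496
[[310.2 254.6  28. ]
 [305.1 298.7  28. ]
 [356.1 305.3  28. ]
 [360.9 259.6  28. ]] [333.1 279.6  28. ]
```

drive_tool(
  dp=[
    [0.001,-0.002,0.05],
    [0.001,-0.002,0.1],
    [0.001,-0.002,0.14],
    [0.001,-0.002,0.144],
    [0.001,-0.002,0.146],
    [0.001,-0.002,0.146],
    [0.001,-0.002,0.146],
  ],
  twist=[-0.03,-0.03,-0.03,-0.03,-0.03,-0.03,-0.03],
  hand=[-1,-1,-1,-1,-1,-1,-1],
)

```text
clock: 2.15
tcp_pos: [335.1, 279.4, 6.0]
tool_rot: [-0.059, 0.998, 0.001, 0.001]
contact_force: [0.0, -0.5, 0.1]
opening: 85.3
grasp_force: 0.0
```

```bash
python3 -c "
from h import *
go([334,279.8,4],97)"
```

```text
tcp [335.1 279.4   6. ] yang 96.8 dp [0.0011 0.0006 0.002 ] twist -0.02 q7 [-0.9   0.35  0.12  2.25 -0.08  0.54  0.97] F [ 0.  -0.5  0.1] grip 0.0 85.3 t 2.15
```

drive_tool(
  dp=[
    [0.001,0.0006,0.002],
    [0.001,0.0006,0.002],
    [0.001,0.0006,0.002],
    [0.001,0.0006,0.002],
    [0.001,0.0006,0.002],
    [0.001,0.0006,0.002],
    [0.001,0.0006,0.002],
    [0.001,0.0006,0.002],
  ],
  twist=[-0.02,-0.02,-0.02,-0.02,-0.02,-0.02,-0.02,-0.02],
  hand=[-1,1,1,1,1,1,1,1],
)

```text
clock: 3.15
tcp_pos: [333.2, 278.9, 2.9]
tool_rot: [-0.061, 0.998, 0.0, 0.0]
contact_force: [-0.5, -0.1, 4.5]
opening: 44.8
grasp_force: 62.3
```

```bash
python3 -c "
from h import *
go([334,279.8,150],97)"
```

```text
tcp [333.2 278.9   2.9] yang 96.99 dp [-0.0009  0.0008 -0.1471] twist -0.001 q7 [-0.9   0.36  0.12  2.25 -0.08  0.54  0.98] F [-0.5 -0.1  4.5] grip 62.3 44.8 t 3.15
```

Gripped. I'll lift it, then look from the wrist to find where the handle sits relative to the TCP.

drive_tool(
  dp=[
    [0,0,-0.03],
    [0,0,-0.08],
    [0,0,-0.13],
    [0,0,-0.157],
    [0,0,-0.157],
    [0,0,-0.157],
  ],
  twist=[0,0,0,0,0,0],
  hand=[1,1,1,1,1,1],
)

```text
clock: 3.9
tcp_pos: [331.7, 277.3, 157.6]
tool_rot: [-0.061, 0.998, -0.001, -0.001]
contact_force: [-0.4, 0.4, -3.1]
opening: 44.7
grasp_force: 63.1
```

Run:
```python
from h import *
c=vision.capture("wrist");np.savez("w2.npz",**c);cv2.imwrite("pics/w2.png",c["frame"])
go([428.9,8.0,170],92.4)
```

```text
tcp [331.5 277.1 157.2] yang 97.0 dp [-0.0639 -0.279  -0.0121] twist 0.46 q7 [-0.94  0.06  0.15  2.17 -0.01  0.92  0.91] F [ 0.2 -0.6 -3.7] grip 63.1 45.3 t 3.95
```

View pics/w2.png

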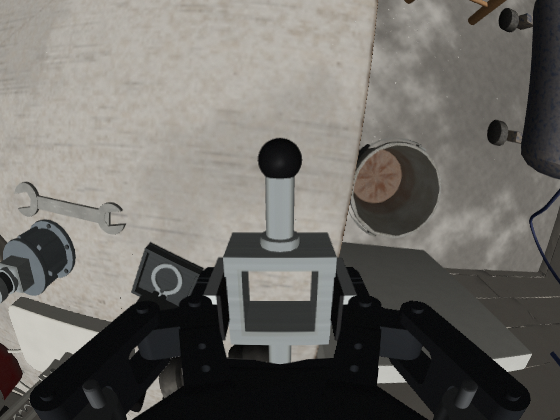

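The handle is held level, with its hub top corners at about (224,258), (337,258), (331,344) and (229,345).

Run:
```python
from h import *
c=dict(np.load("w2.npz"))
for z in (180,182,184):
    h=wray(c,[(224,257.5),(337,257.5),(331,344.5),(229.5,345)],z);print(h.round(1).tolist(),h.mean(0).round(1))
    b=wray(c,[(248.5,271),(314,271),(311,331),(248.5,331)],z)
    print("bore",b.round(1).tolist(),b.mean(0).round(1))
```

```text
[[315.9, 252.7, 180.0], [310.2, 299.0, 180.0], [356.7, 305.7, 180.0], [363.1, 257.3, 180.0]] [336.5 278.7 180. ]
bore [[320.8, 263.3, 180.0], [317.5, 290.5, 180.0], [349.2, 294.5, 180.0], [352.7, 265.8, 180.0]] [335.  278.5 180. ]
[[314.9, 252.9, 182.0], [309.3, 298.5, 182.0], [355.1, 305.0, 182.0], [361.3, 257.5, 182.0]] [335.2 278.5 182. ]
bore [[319.7, 263.4, 182.0], [316.4, 290.1, 182.0], [347.6, 294.1, 182.0], [351.1, 265.8, 182.0]] [333.7 278.4 182. ]
[[313.9, 253.2, 184.0], [308.4, 298.0, 184.0], [353.4, 304.4, 184.0], [359.5, 257.7, 184.0]] [333.8 278.3 184. ]
bore [[318.7, 263.5, 184.0], [315.4, 289.7, 184.0], [346.1, 293.7, 184.0], [349.5, 265.9, 184.0]] [332.4 278.2 184. ]
```

drive_tool(
  dp=[
    [0,0,-0.04],
    [-0.006,-0.03,-0.045],
    [-0.016,-0.075,-0.045],
    [-0.026,-0.12,-0.045],
    [-0.037,-0.165,-0.045],
    [-0.048,-0.21,-0.04],
    [-0.056,-0.25,-0.02],
    [-0.062,-0.2787,0.0],
    [-0.062,-0.2787,0.02],
    [-0.062,-0.2787,0.025],
    [-0.062,-0.2787,0.025],
    [-0.062,-0.2787,0.025],
  ],
  twist=[0,0,0.1,0.2,0.3,0.46,0.46,0.46,0.46,0.46,0.46,0.46],
  hand=[1,1,1,1,1,1,1,1,1,1,1,1],
)

```text
clock: 5.45
tcp_pos: [428.9, 10.2, 135.0]
tool_rot: [-0.022, 1.0, 0.0, 0.0]
contact_force: [0.2, -0.1, -2.3]
opening: 44.7
grasp_force: 63.0
```

Run:
```python
from h import *
ims=[]
for n in("top","side","wrist"):
    c=vision.capture(n);np.savez(n+"3.npz",**c);ims.append(c["frame"])
go([427,7.3,125],92.4)
a=cv2.resize(ims[0][170:280,250:360],(400,400),interpolation=cv2.INTER_CUBIC)
b=cv2.resize(ims[1][170:290,220:340],(400,400),interpolation=cv2.INTER_CUBIC)
w=ims[2][120:380,150:410];
cv2.imwrite("pics/m3.png",np.hstack([a,b])); cv2.imwrite("pics/w3.png",cv2.resize(w,(598,598),interpolation=cv2.INTER_CUBIC))
```

```text
tcp [429.1  10.1 135.2] yang 92.44 dp [ 0.0023 -0.0027  0.0102] twist 0.004 q7 [-0.62  0.08  0.52  2.22 -0.05  0.85  1.55] F [-0.5 -0.1 -3.8] grip 63.0 44.7 t 5.6
```

View pics/w3.png

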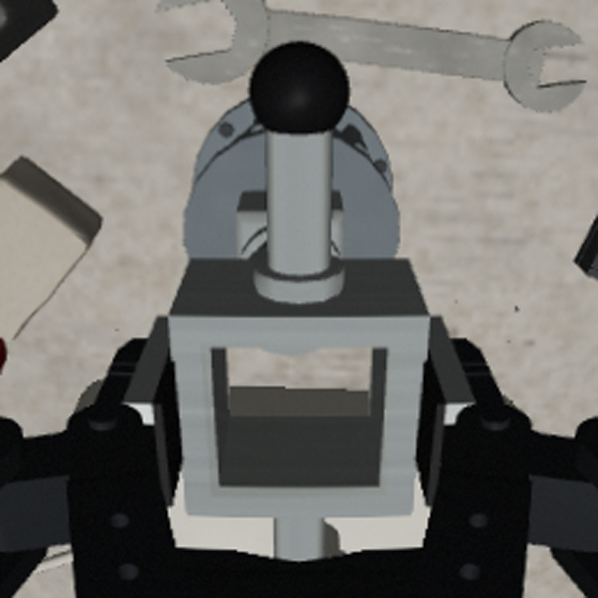

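View pics/m3.png

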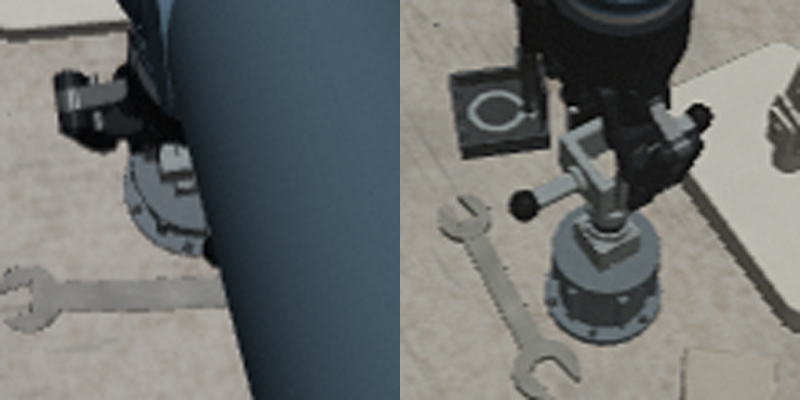

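Run:
```python
from h import *
S=dict(np.load("side3.npz"));P=cloud(S);f=S["frame"].max(2)
C=[]
for x in(370,490):
    e=np.array([x,9.5+ (x-430)*.042,146])
    m=(np.linalg.norm(P-e,axis=2)<22)&(f<60)
    v,u=np.nonzero(m);Q=P[m];
    r=least_squares(lambda p:np.linalg.norm(Q-p[:3],axis=1)-p[3],[*e,9],loss="soft_l1",f_scale=.7,bounds=([-999]*3+[6],[999]*3+[12]))
    print(len(Q),(u.min(),u.max(),v.min(),v.max()),r.x.round(2),r.cost.round(2));C.append(r.x)
C=np.array(C);print(C.mean(0),np.degrees(np.arctan2(*(C[1]-C[0])[1::-1])))
T=dict(np.load("wrist3.npz"))
# shaft & hub as seen in wrist
u=lambda p:[(a/2.3+150,b/2.3+120) for a,b in p]
print("shaft edge pts z=82",wray(T,u([(238,213),(343,212)]),82).round(1).tolist())
print("hub top z=160",wray(T,u([(170,318),(428,318),(413,515),(185,515)]),160).mean(0).round(1))
```

```text
61 (np.int64(253), np.int64(261), np.int64(227), np.int64(235)) [370.84   8.39 147.59   7.96] 19.76
43 (np.int64(306), np.int64(313), np.int64(201), np.int64(209)) [490.28  12.95 148.44   7.49] 13.29
[430.55905821  10.66793255 148.0150616    7.72503238] 2.18518280800761
shaft edge pts z=82 [[415.9, -6.6, 82.0], [414.4, 22.2, 82.0]]
hub top z=160 [432.3  10.8 160. ]
```

drive_tool(
  dp=[
    [0.0023,-0.0024,0.006],
    [0.0023,-0.0024,0.012],
    [0.0023,-0.0024,0.016],
    [0.0023,-0.0024,0.016],
  ],
  twist=[0,0,0,0],
  hand=[1,1,1,1],
)

```text
clock: 6.1
tcp_pos: [425.9, 7.0, 118.0]
tool_rot: [-0.021, 1.0, -0.0, -0.001]
contact_force: [0.2, -0.2, -2.5]
opening: 44.9
grasp_force: 63.1
```

```bash
python3 -c "
from h import *
go([426.9,7.6,119],92.6)"
```

```text
tcp [425.9   7.  118. ] yang 92.39 dp [-0.0011  0.0005 -0.001 ] twist -0.021 q7 [-0.61  0.11  0.52  2.23 -0.08  0.81  1.58] F [ 0.2 -0.2 -2.5] grip 63.1 44.9 t 6.1
```

drive_tool(
  dp=[
    [-0.0011,0.0005,0.003],
    [-0.0011,0.0005,0.01],
    [-0.0011,0.0005,0.017],
    [-0.0011,0.0005,0.024],
    [-0.0011,0.0005,0.024],
  ],
  twist=[0,0,0,0,0],
  hand=[1,1,1,1,1],
)

```text
clock: 6.72
tcp_pos: [426.6, 7.5, 93.7]
tool_rot: [-0.021, 1.0, -0.0, -0.001]
contact_force: [-0.2, 0.1, -3.3]
opening: 44.7
grasp_force: 63.1
```

```bash
python3 -c "
from h import *
go([426.9,7.6,64],92.6)"
```

```text
tcp [426.6   7.5  93.7] yang 92.39 dp [-0.0004  0.0001  0.0297] twist -0.021 q7 [-0.6   0.17  0.52  2.25 -0.12  0.76  1.61] F [-0.2  0.1 -3.3] grip 63.1 44.7 t 6.72
```

Around the round end with no contact. Now onto the taper.

drive_tool(
  dp=[
    [-0.0003,0.0,0.004],
    [-0.0003,0.0,0.008],
    [-0.0003,0.0,0.012],
    [-0.0003,0.0,0.015],
    [-0.0003,0.0,0.015],
  ],
  twist=[0,0,0,0,0],
  hand=[1,1,1,1,1],
)

```text
clock: 7.35
tcp_pos: [427.4, 7.6, 79.3]
tool_rot: [-0.021, 1.0, -0.0, -0.0]
contact_force: [0.8, 0.5, -3.1]
opening: 45.0
grasp_force: 63.1
```

```bash
python3 -c "
from h import *
go([426.9,7.6,64],92.6)"
```

```text
tcp [427.4   7.6  79.3] yang 92.39 dp [0.0005 0.     0.0153] twist -0.021 q7 [-0.59  0.2   0.51  2.25 -0.15  0.72  1.64] F [ 0.8  0.5 -3.1] grip 63.1 45.0 t 7.35
```

drive_tool(
  dp=[
    [0,0,0.005],
    [0,0,0.01],
    [0,0,0.014],
    [0,0,0.016],
    [0,0,0.016],
  ],
  twist=[0,0,0,0,0],
  hand=[1,1,1,1,1],
)

```text
clock: 7.98
tcp_pos: [427.7, 7.6, 63.4]
tool_rot: [-0.021, 1.0, -0.0, -0.0]
contact_force: [-0.5, 1.1, -2.0]
opening: 44.9
grasp_force: 63.1
```

```bash
python3 -c "
from h import *
go([426.9,7.6,62],92.6)"
```

```text
tcp [427.7   7.6  63.4] yang 92.39 dp [0.0008 0.     0.0014] twist -0.021 q7 [-0.57  0.23  0.5   2.26 -0.18  0.68  1.66] F [-0.5  1.1 -2. ] grip 63.1 44.9 t 7.97
```

Nearly home. I'll press slightly until there is contact.

drive_tool(
  dp=[
    [0.0003,0,0.001],
    [0.0003,0,0.002],
    [0.0003,0,0.002],
  ],
  twist=[0,0,0],
  hand=[1,1,1],
)

```text
clock: 8.35
tcp_pos: [427.8, 7.7, 62.9]
tool_rot: [-0.021, 1.0, 0.0, -0.0]
contact_force: [-4.9, -0.3, 10.9]
opening: 44.9
grasp_force: 64.8
```

```bash
python3 -c "
from h import *
go([426.9,7.6,62],92.6)"
```

```text
tcp [427.8   7.7  62.9] yang 92.39 dp [ 0.0009 -0.      0.0009] twist -0.021 q7 [-0.57  0.24  0.5   2.26 -0.18  0.68  1.67] F [-4.9 -0.3 10.9] grip 64.8 44.9 t 8.35
```

drive_tool(
  dp=[
    [0,0,-0.001],
    [0,0,-0.001],
    [0,0,-0.001],
    [0,0,-0.001],
    [0,0,-0.001],
    [0,0,-0.03],
    [0,0,-0.08],
    [0,0,-0.13],
    [0,0,-0.14],
    [0,0,-0.14],
  ],
  twist=[0,0,0,0,0,0,0,0,0,0],
  hand=[-1,-1,-1,-1,-1,-1,-1,-1,-1,-1],
)

```text
clock: 9.6
tcp_pos: [427.6, 7.8, 201.8]
tool_rot: [-0.021, 1.0, 0.0, 0.001]
contact_force: [-0.4, 0.8, -0.5]
opening: 85.2
grasp_force: 0.0
```

Run:
```python
from h import *
c=vision.capture("side");np.savez("side4.npz",**c);P=cloud(c).reshape(-1,3)
Q=P[(abs(P[:,0]-428)<75)&(abs(P[:,1]-8)<40)&(P[:,2]>64)&(P[:,2]<96)]
m=Q[(Q[:,2]>84)&(np.hypot(Q[:,0]-428,Q[:,1]-8)>18)];print(len(m),np.median(m,0),m.min(0),m.max(0))
P4=cloud(c)
f=c["frame"].max(2)
for x in(368,488):
    e=np.array([x,8+(x-428)*.042,74]);mm=(np.linalg.norm(P4-e,axis=2)<20)&(f<60)
    Q=P4[mm];r=least_squares(lambda p:np.linalg.norm(Q-p[:3],axis=1)-7.7,e,loss="soft_l1",f_scale=.7);print(len(Q),r.x.round(1))
go([456,159,210],69.3)
```

```text
201 [419.30054299   0.88497107  87.23429588] [369.40130491 -15.43007415  84.04862094] [491.77775595  33.83553029  91.85641513]
54 [369.5   6.1  75.3]
37 [490.1  11.5  75.4]
tcp [426.6   7.7 200.7] yang 92.4 dp [-0.0357  0.15   -0.0094] twist 2.31 q7 [-0.65 -0.04  0.54  2.16  0.02  1.02  1.48] F [-0.1  0.2  0.7] grip 0.0 85.1 t 9.65
```

drive_tool(
  dp=[
    [-0.009,0.0375,-0.0094],
    [-0.018,0.075,-0.0094],
    [-0.027,0.1125,-0.0094],
    [-0.0357,0.15,-0.0094],
    [-0.0357,0.15,-0.0094],
    [-0.0357,0.15,-0.0094],
  ],
  twist=[0.6,1.2,1.8,2.31,2.31,2.31],
  hand=[-1,-1,-1,-1,-1,-1],
)

```text
clock: 10.4
tcp_pos: [455.5, 157.8, 208.9]
tool_rot: [0.18, 0.984, -0.002, -0.002]
contact_force: [0.6, -0.7, -0.8]
opening: 85.4
grasp_force: 0.0
```

Run:
```python
from h import *
c=vision.capture("wrist");np.savez("w5.npz",**c);cv2.imwrite("pics/w5.png",cv2.resize(c["frame"][150:400,130:430],None,fx=2,fy=2,interpolation=cv2.INTER_CUBIC))
go([456,159,110],69.2)
for n,b in(("top",(205,240,205,242)),("side",(232,270,188,216))):
    d=dict(np.load(n+"0.npz"));P=cloud(d)[b[2]:b[3],b[0]:b[1]];f=d["frame"][b[2]:b[3],b[0]:b[1]].min(2)
    Q=P[f>110];Q=Q[(np.hypot(Q[:,0]-437,Q[:,1]-166)<26)];print(n,len(Q),np.median(Q,0).round(1),((Q.max(0)+Q.min(0))/2).round(1),(Q.max(0)-Q.min(0)).round(1))
```

```text
tcp [455.8 157.3 209.3] yang 69.23 dp [0.0002 0.002  0.0993] twist 0.003 q7 [-0.8   0.08  0.4   2.03 -0.04  1.04  0.83] F [-0.3 -0.7 -0.5] grip 0.0 85.4 t 10.45
top 75 [434.5 169.3   6.6] [437.5 166.8   6.3] [35.9 31.9  9.8]
side 49 [434.7 168.1   7.7] [437.2 168.9   8.5] [38.3 34.3  7.1]
```

View pics/w5.png

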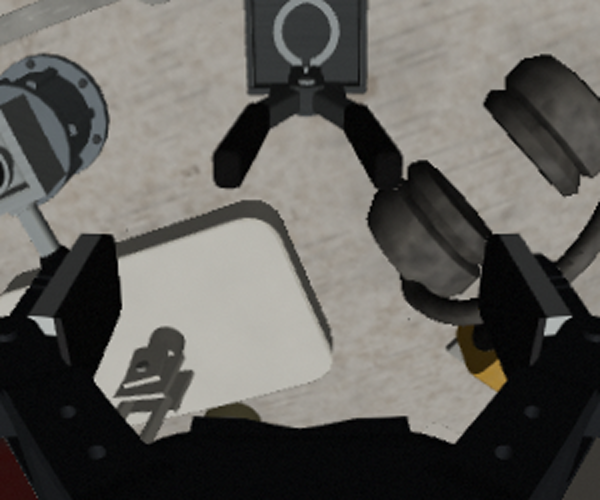

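The wrist view shows the grips at crop (228,180) and (390,180), almost symmetric between the fingers. Descending.

drive_tool(
  dp=[
    [0.0002,0.0023,0.03],
    [0.0002,0.0023,0.06],
    [0.0002,0.0023,0.085],
    [0.0002,0.0023,0.1],
    [0.0002,0.0023,0.1],
    [0.0002,0.0023,0.1],
  ],
  twist=[0,0,0,0,0,0],
  hand=[-1,-1,-1,-1,-1,-1],
)

```text
clock: 11.2
tcp_pos: [458.2, 161.2, 111.8]
tool_rot: [0.18, 0.984, 0.0, 0.001]
contact_force: [0.4, 0.2, 0.3]
opening: 85.3
grasp_force: 0.0
```

```bash
python3 -c "
from h import *
go([456,159,110],69.2)"
```

```text
tcp [458.2 161.2 111.8] yang 69.26 dp [ 0.0013 -0.0028  0.0018] twist 0.006 q7 [-0.77  0.24  0.39  2.1  -0.12  0.82  0.9 ] F [0.4 0.2 0.3] grip 0.0 85.3 t 11.2
```

drive_tool(
  dp=[
    [0.0013,-0.0024,0.0015],
    [0.0013,-0.0024,0.0015],
    [0.0013,-0.0024,0.0015],
    [0.0013,-0.0024,0.0015],
  ],
  twist=[0,0,0,0],
  hand=[-1,-1,-1,-0.4],
)

```text
clock: 11.7
tcp_pos: [455.5, 159.6, 109.7]
tool_rot: [0.18, 0.984, 0.0, 0.0]
contact_force: [0.6, 0.0, -0.1]
opening: 69.6
grasp_force: 0.0
```

```bash
python3 -c "
from h import *
go([456,159,110],69.2)"
```

```text
tcp [455.5 159.6 109.7] yang 69.3 dp [-0.0007 -0.0004 -0.0003] twist 0.01 q7 [-0.77  0.23  0.39  2.11 -0.12  0.82  0.9 ] F [ 0.6  0.  -0.1] grip 0.0 69.6 t 11.7
```

drive_tool(
  dp=[
    [-0.0005,0,0],
    [-0.0005,0,0],
    [-0.0005,0,0],
    [-0.0005,0,0],
    [-0.0005,0,0],
    [-0.0005,0,0],
    [-0.0005,0,0],
    [-0.0005,0,0],
  ],
  twist=[0,0,0,0,0,0,0,0],
  hand=[0,0.3,1,1,1,1,1,1],
)

```text
clock: 12.7
tcp_pos: [459.9, 161.0, 113.1]
tool_rot: [0.18, 0.984, 0.003, 0.003]
contact_force: [-0.8, -0.0, 14.1]
opening: 39.8
grasp_force: 59.9
```

```bash
python3 -c "
from h import *
go([456,159,110],69.2)"
```

```text
tcp [459.9 161.  113.1] yang 69.29 dp [ 0.003  -0.0033  0.0031] twist 0.009 q7 [-0.77  0.23  0.39  2.1  -0.12  0.82  0.9 ] F [-0.8 -0.  14.1] grip 59.9 39.8 t 12.7
```

drive_tool(
  dp=[
    [0,0,-0.01],
    [0,0,-0.03],
    [0,0,-0.06],
    [0,0,-0.09],
    [0,0,-0.12],
    [0,0,-0.14],
    [0,0,-0.14],
    [0,0,-0.14],
  ],
  twist=[0,0,0,0,0,0,0,0],
  hand=[1,1,1,1,1,1,1,1],
)

```text
clock: 13.7
tcp_pos: [454.7, 158.8, 248.0]
tool_rot: [0.18, 0.984, -0.001, -0.001]
contact_force: [-0.1, 0.9, -1.8]
opening: 39.4
grasp_force: 61.2
```

Run:
```python
from h import *
a=vision.capture("side");w=vision.capture("wrist");np.savez("side6.npz",**a);np.savez("w6.npz",**w)
go([408,15,260],69.2)
A=cv2.resize(a["frame"][90:220,190:320],(400,400),interpolation=cv2.INTER_CUBIC)
B=cv2.resize(w["frame"][150:350,180:380],(400,400),interpolation=cv2.INTER_CUBIC)
cv2.imwrite("pics/m6.png",np.hstack([A,B]))
```

```text
tcp [454.6 158.8 247.8] yang 69.3 dp [-0.0072 -0.151  -0.0118] twist 0.01 q7 [-0.81  0.04  0.4   1.99 -0.02  1.12  0.81] F [ 0.1  0.1 -1.7] grip 61.2 39.1 t 13.8
```

View pics/m6.png

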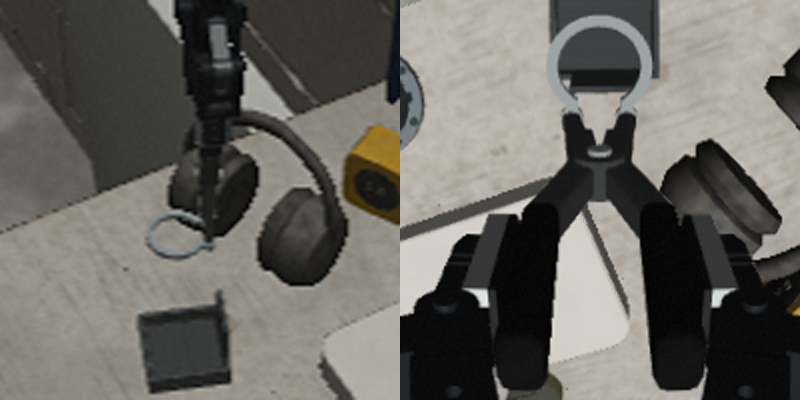

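The pliers are lifted with the ring spread and level. Next I measure the ring relative to the TCP.

```bash
cat >> h.py <<'E'
def ring(c,e,tol=30):
    P=cloud(c);Q=P[(np.linalg.norm(P-np.array(e),axis=2)<tol)&(c["frame"].min(2)>85)]
    Q=Q[abs(Q[:,2]-e[2])<9]
    r=least_squares(lambda p:np.hypot(Q[:,0]-p[0],Q[:,1]-p[1])-18.25,e[:2],loss="soft_l1",f_scale=1)
    A=np.c_[Q[:,:2]-r.x,np.ones(len(Q))];s,*_=np.linalg.lstsq(A,Q[:,2],rcond=None)
    print("ring n",len(Q),"c",r.x.round(1),"z med",np.median(Q[:,2]).round(1),"slopes",s.round(3),"rms",np.sqrt(np.mean(r.fun**2)).round(2));return Q
E
python3 - <<'E'
from h import *
ring(dict(np.load("side6.npz")),[435,166,142])
w=dict(np.load("w6.npz"))
px=[(147/2+180,70/2+150),(252/2+180,70/2+150),(200/2+180,14/2+150)]
for z in(139,142,145):print(wray(w,px,z).round(1).tolist())
E
```

```text
ring n 95 c [433.5 167.3] z med 142.8 slopes [ 2.00000e-03 -1.50000e-02  1.42616e+02] rms 2.25
[[428.9, 146.3, 139.0], [443.6, 185.2, 139.0], [415.4, 173.8, 139.0]]
[[428.3, 146.7, 142.0], [442.9, 185.2, 142.0], [415.0, 174.0, 142.0]]
[[427.8, 147.2, 145.0], [442.1, 185.3, 145.0], [414.6, 174.1, 145.0]]
```

```bash
python3 -c "
from h import *
go([448.8,0.1,243],69.3)"
```

```text
tcp [454.6 158.8 247.8] yang 69.3 dp [-0.0507 -0.1504  0.0051] twist -0.0 q7 [-0.81  0.04  0.4   1.99 -0.02  1.12  0.81] F [ 0.1  0.1 -1.7] grip 61.2 39.1 t 13.8
```

drive_tool(
  dp=[
    [-0.01,-0.03,0],
    [-0.02,-0.06,0],
    [-0.03,-0.09,0],
    [-0.04,-0.12,0],
    [-0.0507,-0.1504,0],
    [-0.0507,-0.1504,0.005],
    [-0.0507,-0.1504,0.005],
    [-0.0507,-0.1504,0.005],
  ],
  twist=[0,0,0,0,0,0,0,0],
  hand=[1,1,1,1,1,1,1,1],
)

```text
clock: 14.8
tcp_pos: [449.9, 2.0, 244.0]
tool_rot: [0.179, 0.984, -0.0, -0.0]
contact_force: [0.9, 0.6, -1.2]
opening: 39.1
grasp_force: 61.2
```

Run:
```python
from h import *
a=vision.capture("side");w=vision.capture("wrist");np.savez("side7.npz",**a);np.savez("w7.npz",**w)
go([448.8,0.1,203],69.3)
s=telemetry.get_state()["tcp_pos"]
ring(a,[s[0]-20.3,s[1]+8,s[2]-105])
cv2.imwrite("pics/w7.png",cv2.resize(w["frame"][130:280,180:380],(800,600),interpolation=cv2.INTER_CUBIC))
```

```text
tcp [450.1   1.8 244.4] yang 69.42 dp [ 0.0006 -0.002   0.0414] twist 0.012 q7 [-0.66 -0.04  0.55  2.06  0.03  1.12  1.1 ] F [ 0.8 -0.4 -0.6] grip 61.2 39.7 t 14.9
ring n 122 c [428.9  10.2] z med 138.6 slopes [2.00000e-03 4.00000e-03 1.38539e+02] rms 2.14
```

View pics/w7.png

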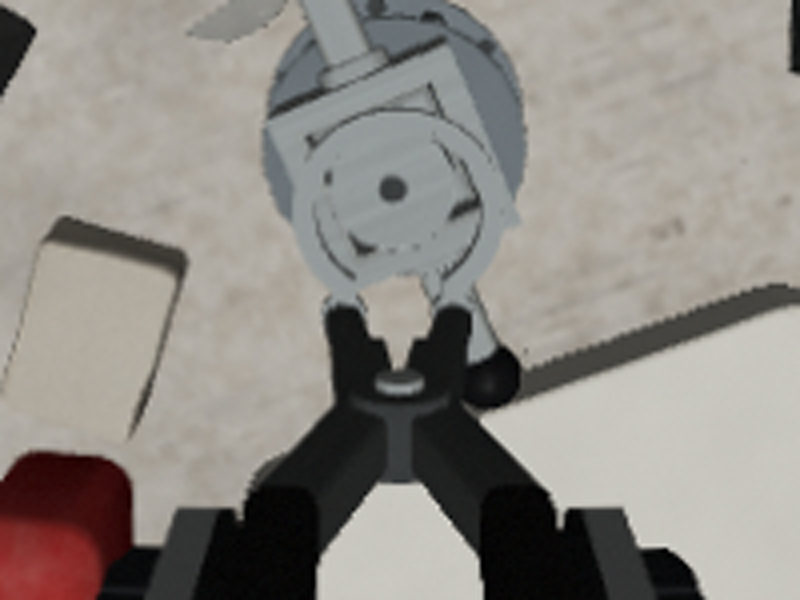

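The wrist view shows the shaft's centre mark at crop (392,188), under the ring, whose outer edges are at about u=292 and 507.

```bash
python3 - <<'E'
from h import *
w=dict(np.load("w7.npz"));f=lambda p:[(a/4+180,b/4+130) for a,b in p]
print("shaft",wray(w,f([(392,188)]),112).round(1))
r=wray(w,f([(293,212),(507,212)]),138);print("ring sides",r.round(1).tolist(),r.mean(0).round(1))
r=wray(w,f([(400,108)]),138.5);print("inner? far edge",r.round(1))
E
python3 -c "
import cv2;a=cv2.imread('pics/w7.png')
import numpy as np;print(a[60:260:4,400].mean(1).astype(int).tolist())"
```

```text
shaft [[429.8   8.3 112. ]]
ring sides [[422.6, -9.6, 138.0], [437.3, 29.7, 138.0]] [430.  10. 138.]
inner? far edge [[410.7  17.2 138.5]]
[52, 111, 151, 149, 151, 156, 156, 155, 147, 125, 126, 125, 92, 129, 156, 152, 152, 152, 153, 153, 150, 148, 149, 150, 153, 155, 155, 153, 153, 135, 88, 59, 56, 56, 60, 105, 148, 152, 148, 147, 149, 150, 150, 149, 149, 149, 155, 157, 152, 148]
```

drive_tool(
  dp=[
    [-0.0002,-0.0018,0.006],
    [-0.0002,-0.0018,0.012],
    [-0.0002,-0.0018,0.018],
    [-0.0002,-0.0018,0.018],
  ],
  twist=[0,0,0,0],
  hand=[1,1,1,1],
)

```text
clock: 15.4
tcp_pos: [449.0, -1.1, 225.7]
tool_rot: [0.18, 0.984, -0.0, -0.001]
contact_force: [-0.2, -0.4, -2.3]
opening: 39.5
grasp_force: 61.2
```

```bash
python3 -c "
from h import *
go([449.7,0.0,203.4],69.4)"
```

```text
tcp [449.   -1.1 225.7] yang 69.29 dp [-0.0003  0.0013  0.0223] twist -0.011 q7 [-0.65 -0.02  0.56  2.09  0.01  1.07  1.11] F [-0.2 -0.4 -2.3] grip 61.2 39.5 t 15.4
```

drive_tool(
  dp=[
    [-0.0003,0.0012,0],
    [-0.0003,0.0012,0],
    [-0.0003,0.0012,0.002],
    [-0.0003,0.0012,0.004],
    [-0.0003,0.0012,0.004],
  ],
  twist=[0,0,0,0,0],
  hand=[1,1,1,1,1],
)

```text
clock: 16.02
tcp_pos: [450.1, -0.1, 222.2]
tool_rot: [0.18, 0.984, -0.0, -0.0]
contact_force: [-0.3, 0.6, -1.4]
opening: 39.2
grasp_force: 61.2
```

```bash
python3 -c "
from h import *
go([449.7,0.0,203.4],69.4)
a=vision.capture('side');s=telemetry.get_state()['tcp_pos'];np.savez('side8.npz',**a)
ring(a,[s[0]-20.3,s[1]+8,s[2]-105])"
```

```text
tcp [ 4.501e+02 -1.000e-01  2.222e+02] yang 69.29 dp [ 0.0004 -0.      0.0188] twist -0.011 q7 [-0.65 -0.01  0.56  2.09  0.01  1.06  1.12] F [-0.3  0.6 -1.4] grip 61.2 39.2 t 16.02
ring n 234 c [429.5   7.6] z med 114.5 slopes [-3.20000e-02 -2.20000e-02  1.14461e+02] rms 6.69
```

Good. Now lower to groove height.

drive_tool(
  dp=[
    [0.0002,0,0.004],
    [0.0002,0,0.008],
    [0.0002,0,0.012],
    [0.0002,0,0.016],
    [0.0002,0,0.0185],
    [0.0002,0,0.0185],
    [0.0002,0,0.0185],
  ],
  twist=[0,0,0,0,0,0,0],
  hand=[1,1,1,1,1,1,1],
)

```text
clock: 16.95
tcp_pos: [450.3, 0.0, 204.1]
tool_rot: [0.18, 0.984, 0.0, 0.0]
contact_force: [0.3, -0.1, -1.3]
opening: 39.2
grasp_force: 61.2
```

Run:
```python
from h import *
go([449.7,0.0,203.4],69.4)
a=vision.capture("side");w=vision.capture("wrist");np.savez("side9.npz",**a);np.savez("w9.npz",**w)
A=cv2.resize(a["frame"][190:270,240:320],(400,400),interpolation=cv2.INTER_CUBIC)
B=cv2.resize(w["frame"][135:235,230:330],(400,400),interpolation=cv2.INTER_CUBIC)
cv2.imwrite("pics/m9.png",np.hstack([A,B]))
P=cloud(a);s=telemetry.get_state()["tcp_pos"]
d=np.hypot(P[...,0]-428.3,P[...,1]-8.3)
Q=P[(d>16.5)&(d<20.5)&(P[...,2]>90.5)&(P[...,2]<104)];print(len(Q),np.median(Q,0),np.percentile(Q[:,2],[10,50,90]))
A=np.c_[Q[:,:2]-[428.3,8.3],np.ones(len(Q))];print(np.linalg.lstsq(A,Q[:,2],rcond=None)[0])
```

```text
tcp [450.3   0.  204.1] yang 69.3 dp [ 0.0005 -0.0002  0.0007] twist -0.01 q7 [-0.65  0.01  0.57  2.11 -0.01  1.02  1.13] F [ 0.3 -0.1 -1.3] grip 61.2 39.2 t 16.95
66 [417.55817136  -0.95910906  98.34100597] [ 95.69670808  98.34100597 100.70791482]
[-4.21106763e-03  2.45205035e-02  9.85506081e+01]
```

View pics/m9.png

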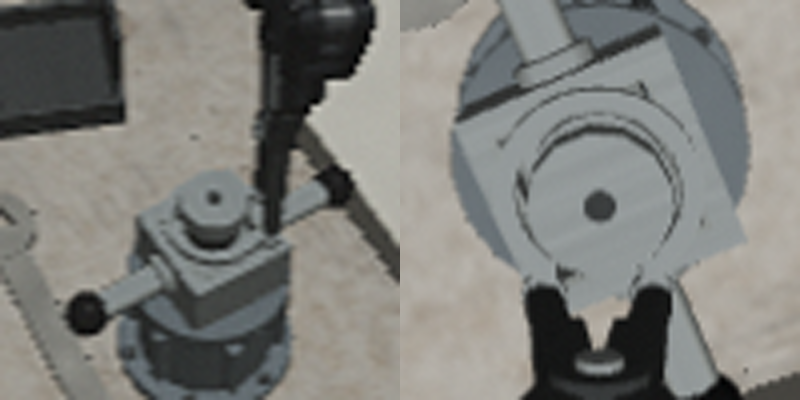

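The ring sits around the shaft at about groove height with no contact force. In the wrist crop its inner edges at 518 and 683 are symmetric about the centre mark at 599. One small trim remains.

drive_tool(
  dp=[
    [0.0004,-0.0001,0.0007],
    [0.0004,-0.0001,0.0007],
    [0.0004,-0.0001,0.0007],
    [0.0004,-0.0001,0.0007],
    [0.0004,-0.0001,0.0007],
    [0.0004,-0.0001,0.0007],
  ],
  twist=[0,0,0,0,0,0],
  hand=[1,1,1,1,1,1],
)

```text
clock: 17.8
tcp_pos: [449.8, 0.0, 203.3]
tool_rot: [0.18, 0.984, -0.0, 0.0]
contact_force: [-0.6, -0.1, -1.9]
opening: 39.1
grasp_force: 61.2
```

Run:
```python
from h import *
go([449.7,0.0,203.4],69.3)
a=vision.capture("side");P=cloud(a)
d=np.hypot(P[...,0]-428.3,P[...,1]-8.3)
for lo,hi in((16.5,20.5),(24,30)):
    Q=P[(d>lo)&(d<hi)&(P[...,2]>(90.5 if lo<20 else 84))&(P[...,2]<(104 if lo<20 else 91))];print(len(Q),np.percentile(Q[:,2],[10,50,90]).round(1))
```

```text
tcp [449.8   0.  203.3] yang 69.29 dp [ 0.     -0.0001 -0.0001] twist -0.001 q7 [-0.65  0.01  0.57  2.11 -0.01  1.02  1.13] F [-0.6 -0.1 -1.9] grip 61.2 39.1 t 17.8
66 [95.7 97.7 99.8]
51 [84.8 87.2 88.9]
```

```bash
python3 -c "
from h import *
print(job.hand_in())"
```

```text
the job is handed in; nothing more can be done
None
```

The handle is home on the shaft and released, and the job is handed in with the pliers holding the spread circlip about 0.5 mm above mid-groove with no contact force felt; no verdict was returned.

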